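Put the shopping away in the kitchen trays

ROBOT

A 6-joint arm with a two-finger parallel gripper is mounted at the origin on the work surface. World frame = base frame: x ahead of the robot, y to its left, z up, the work surface at z = 0. Lengths are in m, angles in rad, forces in N, time in s.
With the tool pointing down it reaches from about 0.3 to 0.85 m from the base axis. Payload 5.4 kg.
Tool frame: the origin (TCP) lies at the very end of the fingers, on their centre line; the grasp point (between the pads) lies 19 mm behind it; x points along the fingers, z is the direction in which the jaws open and shut, and the axes are right-handed (so a half turn about x gives the same grasp; the last joint's range is limited). The gripper opens to 85 mm and grips with 20 to 120 N. Pads are 22 mm wide; open, the fingers measure 114 mm over their backs; the gripper's body (76 mm by 85 mm) begins 54 mm behind the grasp point. The pads swing forward as they close: fully open they stand 13 mm farther back than shut.
Start: joints at [-1.484, 0.158, 1.597, -0, 1.386, -0.21], TCP at [0.168, -0.55, 0.231] pointing down, gripper open.
Joint ranges: [-2.91, 2.91], [-0.94, 2.29], [0.18, 2.7], [-1.29, 4.43], [0.17, 2.64], [-3, 3]. Speed limits (rad/s): [2.57, 2.57, 3.14, 3.14, 3.14, 3.14].

INTERFACE

Orientations are given as a rotation vector (axis times angle).
In Python, from plant import sense, read_camera, camera_info, sign_off gives the robot as it stands.
- The arm moves only by the tool arm_command, never from a script. Its argument "targets" is a list of rows, each a list of 7 numbers: the turn, a rotation vector about the tool's x, y, z in units of 5 degrees (1.0 is 5 degrees), then the shift along the tool's x, y, z in cm, then the opening, from 0 (shut) to 1 (fully open). A call has exactly 5 rows; each row is the pose to reach, as a shift and turn from the pose measured when the call began, along the tool's axes at that moment; what a row does not reach only later rows make up. A row lasts 1/12 s, in which the tool goes at most 41.7 mm and 7.16 degrees, less where a joint would pass 70% of its speed; a pose out of reach is approached as far as the arm can. A call with a gripper value outside its range is refused whole. The fingers move at their own pace and stop on an object; "squeeze" is the grip in N (left out, the last holds). Time passes only in rows, so rows that repeat a pose let the fingers close, or fill a call up. It gives the time, the measured TCP pose, the force and the opening at its end, in the units of the state.
- sense(): the state, without advancing time (a new reading comes with each control period).
- read_camera(name): name is "scene" or "top" or "wrist"; returns the picture (400x640x3 uint8, red, green, blue); there is no depth.
- camera_info(name): a dict with "camera_matrix" (3x3 intrinsics, pixels), "R" (3x3) and "t" (3): a world point X has camera coordinates R X + t. Camera axes: x right, y down, z forward; pixel columns grow to the right and rows downward; lengths in m; the calibration is good to about 2 mm. The wrist camera is an equidistant fisheye: a pixel r from the principal point sees the ray r / f radians off the axis. A picture is of the moment at which its call begins: read the wrist's pose just before it. camera_info takes no time and is no camera call; for the wrist camera it gives the pose at the moment of the call.
- sign_off(): hands the job in, once; it reports no verdict.
The state is a dict: "time_s": time; "joint_positions": joint angles; "qd": joint speeds; "joint_torque": joint torques, N m; "tool_pos": TCP position; "ee_rot": TCP orientation; "force": force on the tool from outside, world axes, zero at the start; "torque": the same for the moment, N m; "width": finger opening in m.
Only numpy, scipy, OpenCV 4.12 (cv2) and the standard library are available. Lean on these libraries where they do the work, as an engineer would, in place of code of your own. Each camera call takes 0.05 s, during which the arm holds its last target. There are 200 camera calls.

TASK

Put the loose shopping away by kind, everything standing upright on the floor of its tray: the brown spice jar in the one gap in the row of jars in the wooden tray, the red can and the yellow can in the white tray with the blue can, and the green tea carton in the blue tray between the other two cartons. Set each thing down gently without dropping it, and leave the three spice jars already in the row in their places.

Things in the scene. Friction and masses are not known exactly. Their poses are not given: they have to be found in the camera images.
- jar_brown_c (a point): Loose glass spice jar, brown contents, black lid: diameter 46 mm, 100 mm high, about 140 g. Point: its centre, 50 mm above its underside; z up. Starts upright on the counter to the right (-y) with the other loose shopping, 30 mm or more free beside it; a salt shaker and an espresso cup there stay. Nothing there or in the trays is higher than 107 mm above the counter.
- can_tomato_c (a point): Loose food can, red label with white band, silver top with ring pull: diameter 54 mm, 88 mm high, about 220 g. Point: its centre, 44 mm above its underside; z up. Starts upright on the counter to the right (-y).
- can_corn_c (a point): Loose food can, yellow label with green band, gold top with ring pull: diameter 54 mm, 88 mm high, about 220 g. Point: its centre, 44 mm above its underside; z up. Starts upright on the counter to the right (-y).
- carton_green_c (a point): Loose, rigid green tea carton with a cream band: 38 mm along its own x, 55 mm along its own y, 95 mm high, about 90 g. Point: its centre, 47.5 mm above its underside; z up. Starts upright on the counter to the right (-y), turned up to 35 degrees either way.
- spice_tray: Fixed open wooden tray, one row of jars along its x. Outside 220 x 70 mm, walls 6 thick, 30 high, floor 6 thick, inside 208 x 58. Origin: centre of its underside, on the counter; z up. Places at x = -78, -26, 26, 78 mm, y = 0: red jar, gap, yellow, green. The gap between the red and the yellow jar is 58 mm wide, 6 mm to spare each side. Fingers fit beside the row (along y) above the walls.
- can_tray: Fixed open white tray, one row of cans along its x. Outside 222 x 80 mm, walls 6 thick, 30 high, floor 6 thick, inside 210 x 68. Origin: centre of its underside, on the counter; z up. A loose blue can (54 x 88 mm) stands in it at x = 72 mm; the floor from x = -105 to 45 mm is free, room for two cans, e.g. at x = -68 and x = 2 mm.
- carton_tray: Fixed open blue plastic tray, one row of cartons along its x. Outside 212 x 84 mm, walls 6 thick, 30 high, floor 6 thick, inside 200 x 72. Origin: centre of its underside, on the counter; z up. Loose pink and ochre cartons (38 along x, 55 along y, 95 mm high) stand in it at x = -78 and x = 78 mm; the 118 mm between them is free.
- jar_red_c (a point): Spice jar with red contents, 46 x 100 mm like the brown one, loose, stays where it stands: in the spice tray at x = -78 mm, beside the gap. Point: its centre, 50 mm above its underside.
- jar_yellow_c (a point): Spice jar with yellow contents, 46 x 100 mm, loose, stays where it stands: in the spice tray at x = 26 mm, on the other side of the gap. Point: its centre, 50 mm above its underside.
- jar_green_c (a point): Spice jar with green contents, 46 x 100 mm, loose, stays where it stands: in the spice tray at x = 78 mm. Point: its centre, 50 mm above its underside.
There are look-alikes about, which are no part of the job. Several things look just like the can_tray: the one meant starts farthest to the robot's left.

How it is judged:
At the end, for the whole second after the job is handed in: Upright (7 deg), released, at rest on the tray floors: brown jar within 14 mm along, 12 across of the gap centre; cans in the can tray, inside its ends, within 14 mm of its middle line; carton within 50 along, 20 across of its tray centre; other jars upright, moved under 12 mm (x of jar_brown_c in the frame of spice_tray between -0.04 and -0.012 m and y of jar_brown_c in the frame of spice_tray between -0.012 and 0.012 m and z of jar_brown_c in the frame of spice_tray between 0.05 and 0.062 m and angle between each of jar_brown_c, can_tomato_c, can_corn_c, carton_green_c, jar_red_c, jar_yellow_c, jar_green_c's own z axis and vertical below 0.12 rad and linear speed of each of jar_brown, can_tomato, can_corn, carton_green below 0.02 m/s and angular speed of each of jar_brown, can_tomato, can_corn, carton_green below 0.2 rad/s and contact force between each of jar_brown, can_tomato, can_corn, carton_green and the fingers below 0.05 N and x of can_tomato_c in the frame of can_tray between -0.085 and 0.085 m and y of can_tomato_c in the frame of can_tray between -0.014 and 0.014 m and z of can_tomato_c in the frame of can_tray between 0.044 and 0.056 m and x of can_corn_c in the frame of can_tray between -0.085 and 0.085 m and y of can_corn_c in the frame of can_tray between -0.014 and 0.014 m and z of can_corn_c in the frame of can_tray between 0.044 and 0.056 m and x of carton_green_c in the frame of carton_tray between -0.05 and 0.05 m and y of carton_green_c in the frame of carton_tray between -0.02 and 0.02 m and z of carton_green_c in the frame of carton_tray between 0.0475 and 0.0595 m and distance of each of jar_red_c, jar_yellow_c, jar_green_c from where it was at the start of the episode below 0.012 m); the robot touches nothing.
It fails at once if a spice jar already in the row is pushed 12 mm or more from its place or tipped over (distance of any of jar_red_c, jar_yellow_c, jar_green_c from where it was at the start of the episode above 0.012 m or angle between any of jar_red_c, jar_yellow_c, jar_green_c's own z axis and vertical above 0.35 rad).
It fails at once if one of the four things is dropped: it falls free of the fingers faster than 0.8 m/s (a drop of more than about 3 cm) ((linear speed of jar_brown above 0.8 m/s and contact force between jar_brown and the fingers below 0.05 N) or (linear speed of can_tomato above 0.8 m/s and contact force between can_tomato and the fingers below 0.05 N) or (linear speed of can_corn above 0.8 m/s and contact force between can_corn and the fingers below 0.05 N) or (linear speed of carton_green above 0.8 m/s and contact force between carton_green and the fingers below 0.05 N)).
It also fails if it takes over 109 s, if anything falls off the work surface, if the arm or the gripper's body presses on something with over 40 N, if the wrist force passes 120 N, or if a joint passes its speed limit or range.

## Working session

There is one attempt and no reset: what is moved stays moved. The work goes in short steps, Python scripts to look and compute and a tool call to move; the robot and the scene stay as the last step left them, time stands still between calls to the robot, and variables do not carry over. Pictures are saved under pics/ and viewed, about 12 in all and at most 16, crops included, and the job is handed in when it is done.

Besides the shell and the picture viewer there is one more tool, called as name(argument=value, ...), one argument or row to a line, values as JSON. arm_command: Moves the arm, as the interface text tells. Its arguments: {"type":"object","properties":{"targets":{"type":"array"},"squeeze":{"type":"number"}},"required":["targets"]}

```bash
ls; mkdir -p pics; python3 - <<'E'
from plant import *
import cv2,numpy as np
s=sense();print(s)
for n in ["scene","top"]:
    im=read_camera(n);cv2.imwrite(f"pics/{n}0.png",im[:,:,::-1]);i=camera_info(n);print(n,i)
E
```

```text
pics
{'time_s': 0.0, 'joint_positions': array([-1.48410297e+00,  1.59071381e-01,  1.59821825e+00,  9.86817115e-07,
        1.38617092e+00, -2.10104186e-01]), 'qd': array([-3.67497154e-04, -2.37866173e-04, -3.00722614e-05, -1.95311319e-03,
        4.31262678e-04,  1.04284254e-03]), 'joint_torque': array([-1.01109534e-03, -3.95999122e+01, -3.31429052e+01, -4.95320328e-04,
        8.33018421e-03, -1.11783385e-05]), 'tool_pos': array([ 0.16808999, -0.54926996,  0.23031134]), 'ee_rot': array([ 0.98917807,  1.33637987, -0.98685187]), 'force': array([-0.15962435, -0.68301792,  0.05317452]), 'torque': array([-0.0025603 , -0.00589771, -0.04350646]), 'width': 0.08550490547858712}
scene {'camera_matrix': array([[385.0437863 ,   0.        , 318.59430292],
       [  0.        , 385.0437863 , 197.23424043],
       [  0.        ,   0.        ,   1.        ]]), 'R': array([[-0.2624217 ,  0.96494266, -0.00452882],
       [ 0.62539041,  0.16650058, -0.76234139],
       [-0.73486168, -0.2028872 , -0.64715925]]), 't': array([ 0.07415511, -0.23332673,  1.25919535])}
top {'camera_matrix': array([[439.61694395,   0.        , 320.01298508],
       [  0.        , 439.61694395, 204.69683116],
       [  0.        ,   0.        ,   1.        ]]), 'R': array([[ 0.01405688, -0.99972972,  0.01851736],
       [-0.99370581, -0.01602573, -0.11086903],
       [ 0.11113582, -0.01684233, -0.9936625 ]]), 't': array([0.0089463 , 0.4694723 , 0.98351033])}
```

View pics/top0.png

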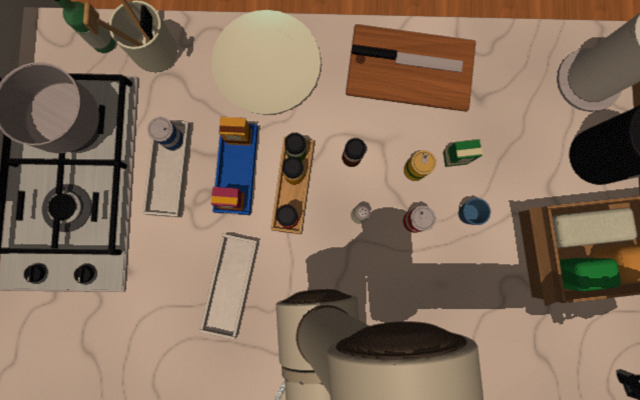

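View pics/scene0.png

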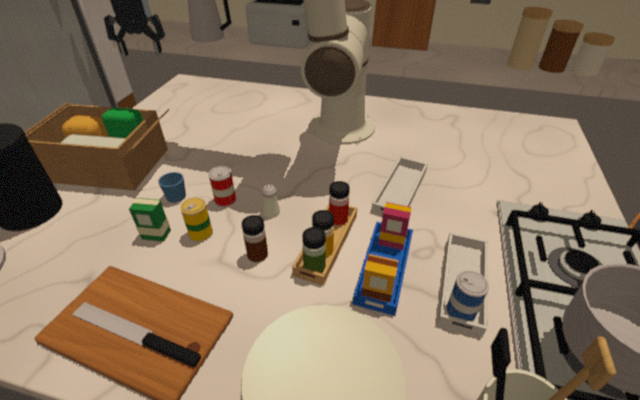

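The top view (image up = +x, left = +y) shows two white trays. One is at about (167,170) and holds the blue can. The other is empty, at about (230,285). The leftmost one (+y), with the blue can, fits the description. The loose things are the brown jar (354,152), yellow can (420,165), red can (420,217) and green carton (463,152). The salt shaker (362,212) and cup (475,211) stay. Next I confirm in an enlarged crop and measure.

```bash
cat > h.py <<'E'
import cv2,numpy as np
from plant import *
from scipy.spatial.transform import Rotation as Ro
def cast(name,uv,z,info=None):
    i=info or camera_info(name);K,R,t=(np.array(i[k]) for k in("camera_matrix","R","t"))
    uv=np.atleast_2d(uv).astype(float);p=(uv-K[:2,2])/[K[0,0],K[1,1]]
    if name=="wrist":
        r=np.linalg.norm(p,axis=1,keepdims=True);d=np.c_[p*np.sin(r)/np.maximum(r,1e-9),np.cos(r)]
    else: d=np.c_[p,np.ones(len(p))]
    c=-R.T@t;w=d@R
    return c+w*((z-c[2])/w[:,2:])
def blobs(m,lo,box=None):
    m=m.astype(np.uint8)
    if box: k=np.zeros_like(m);a,b,c,d=box;k[b:d,a:c]=m[b:d,a:c];m=k
    return [c for c in cv2.findContours(m,cv2.RETR_EXTERNAL,cv2.CHAIN_APPROX_NONE)[0] if cv2.contourArea(c)>lo]
E
python3 - <<'E'
from h import *
im=cv2.imread("pics/top0.png");hsv=cv2.cvtColor(im,cv2.COLOR_BGR2HSV)
cv2.imwrite("pics/crop1.png",cv2.resize(im[105:240,140:500],None,fx=2.2,fy=2.2,interpolation=cv2.INTER_CUBIC))
H,S,V=[hsv[:,:,k].astype(int) for k in range(3)]
def rep(n,m,box,z,lo=60):
    for c in blobs(m,lo,box):
        r=cv2.minAreaRect(c);b=cv2.boxPoints(r);P=cast("top",b,z)
        e=[np.linalg.norm(P[1]-P[0]),np.linalg.norm(P[2]-P[1])]
        print(n,np.round(r[0],1),"area",cv2.contourArea(c),"ctr",np.round(P.mean(0)[:2],4),"sizes",np.round(e,4),"edge01 deg",np.round(np.degrees(np.arctan2(*(P[1]-P[0])[1::-1])),1), "edge12", np.round(np.degrees(np.arctan2(*(P[2]-P[1])[1::-1])),1))
rep("lids",(V<60),(270,125,375,235),.1)
for n,(u,v) in dict(spicewood=(285,195),white=(167,185),white2=(230,285),blue=(240,160),cantopR=(422,213),cantopY=(424,160),blueT=(160,130),carton=(465,147),cartside=(463,158),counter=(330,180),shadow=(390,240)).items(): print(n,hsv[v,u])
rep("bluetray",(H>100)&(H<125)&(S>150),(205,115,265,220),.03)
rep("wood",(H<20)&(S>100)&(V>100),(268,130,320,238),.03)
rep("green",(H>45)&(H<90)&(S>100),(435,130,490,175),.095,20)
rep("yellow",(H>15)&(H<35)&(S>120),(400,145,440,185),.088)
rep("red",((H<8)|(H>172))&(S>120),(400,200,440,235),.088,20)
E
```

```text
lids [286.3 214.8] area 339.5 ctr [0.4385 0.0885] sizes [0.0434 0.0452] edge01 deg -43.6 edge12 -134.1
lids [355. 149.] area 317.5 ctr [ 0.5834 -0.0566] sizes [0.0434 0.0441] edge01 deg -88.9 edge12 -179.8
lids [294.5 155.2] area 724.0 ctr [0.5675 0.0736] sizes [0.0975 0.0484] edge01 deg -4.7 edge12 -95.2
spicewood [ 15 149 175]
white [ 15  59 176]
white2 [ 15  57 183]
blue [108 203 122]
cantopR [ 9 43 78]
cantopY [ 12  54 151]
blueT [ 12  55 153]
carton [ 64 159  90]
cartside [ 59 120  64]
counter [ 13  72 184]
shadow [16 72 88]
bluetray [235.  167.7] area 1788.0 ctr [0.5526 0.2128] sizes [0.2112 0.0857] edge01 deg -2.6 edge12 -94.0
wood [295.8 173.3] area 678.0 ctr [0.5415 0.0728] sizes [0.1651 0.0618] edge01 deg -6.7 edge12 -97.2
wood [291.8 185.3] area 297.5 ctr [0.5138 0.0815] sizes [0.2181 0.0719] edge01 deg -6.1 edge12 -96.7
green [464.3 151. ] area 298.0 ctr [ 0.5847 -0.2961] sizes [0.0695 0.0438] edge01 deg -82.1 edge12 -174.9
yellow [419.5 165.5] area 639.0 ctr [ 0.5522 -0.1992] sizes [0.0762 0.0525] edge01 deg -44.3 edge12 -135.3
red [406.7 222.5] area 29.0 ctr [ 0.4268 -0.1702] sizes [0.0149 0.0427] edge01 deg -71.7 edge12 -162.8
red [411.7 222.1] area 27.5 ctr [ 0.4279 -0.181 ] sizes [0.015  0.0469] edge01 deg -67.5 edge12 -158.5
```

View pics/crop1.png

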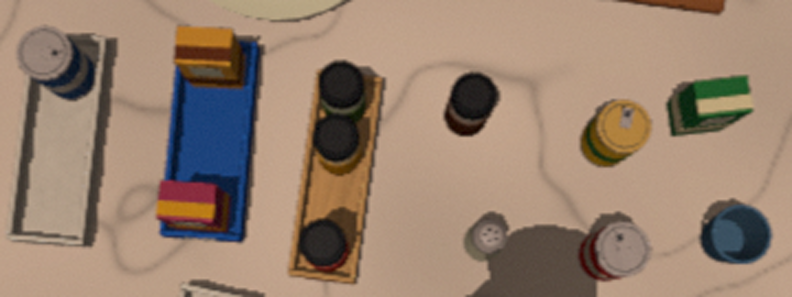

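The crop confirms it: the leftmost white tray has the blue can at its far (+x) end, with its free floor nearer the robot. The spice row reads red / gap / yellow / green going away from the robot, so each tray's local x is about world +x. Next I measure the lids and trays.

```bash
cat >> h.py <<'E'
def need(pos,yawdeg):
    """remaining turn (5deg units) / shift (cm) in tool axes; yaw = world heading of tool z, tool down"""
    s=sense();R=Ro.from_rotvec(s["ee_rot"]).as_matrix();best=None
    for y in (yawdeg,yawdeg+180):
        z=np.array([np.cos(np.radians(y)),np.sin(np.radians(y)),0]);x=np.array([0,0,-1.])
        T=np.c_[x,np.cross(z,x),z];rv=Ro.from_matrix(R.T@T).as_rotvec()
        if best is None or np.linalg.norm(rv)<np.linalg.norm(best): best=rv
    sh=R.T@(np.array(pos)-s["tool_pos"])*100
    print("t",round(s["time_s"],2),"tcp",np.round(s["tool_pos"],4),"zyaw",round(np.degrees(np.arctan2(R[1,2],R[0,2])),1),"xax",np.round(R[:,0],3),"w",round(s["width"],4),"F",np.round(s["force"],1),"j6",round(s["joint_positions"][5],2))
    print("turn",np.round(np.degrees(best)/5,2),"shift",np.round(sh,2))
E
python3 - <<'E'
from h import *
f=lambda x,y:(140+x/2.2,105+y/2.2)
for n,p,z in [("jarB",(472,95),.1),("corn",(624,124),.088),("tom",(620,249),.088),("blue",(46,54),.094),("carton",(720,97),.095),
 ("c1",(671,86),.095),("c2",(746,77),.095),("c3",(751,107),.095),("tray1",(115,37),.03),("tray2",(85,243),.03),("tray3",(11,238),.03),("salt",(489,237),.07),("cup",(736,232),.06)]:
    print(n,np.round(cast("top",f(*p),z)[0],4))
i=camera_info("wrist");s=sense();R=Ro.from_rotvec(s["ee_rot"]).as_matrix()
c=-i["R"].T@i["t"];print("cam in tool",R.T@(c-s["tool_pos"]),"cam axes in tool",np.round(R.T@i["R"].T,3),i["camera_matrix"][0])
need((.5,-.19,.28),90)
E
```

```text
jarB [ 0.5851 -0.0556  0.1   ]
corn [ 0.5614 -0.2083  0.088 ]
tom [ 0.4366 -0.2029  0.088 ]
blue [0.62   0.3644 0.094 ]
carton [ 0.5889 -0.3026  0.095 ]
c1 [ 0.5991 -0.2539  0.095 ]
c2 [ 0.6097 -0.3291  0.095 ]
c3 [ 0.5793 -0.3333  0.095 ]
tray1 [0.6578 0.3156 0.03  ]
tray2 [0.4391 0.3363 0.03  ]
tray3 [0.4431 0.4124 0.03  ]
salt [ 0.4481 -0.0762  0.07  ]
cup [ 0.4581 -0.3282  0.06  ]
cam in tool [-0.14238397  0.07356201 -0.00018016] cam axes in tool [[ 0.    -0.285  0.959]
 [-0.001 -0.959 -0.285]
 [ 1.    -0.001 -0.   ]] [309.70691629   0.         318.85457804]
t 0.1 tcp [ 0.1681 -0.5493  0.2304] zyaw -73.0 xax [-0.     0.002 -1.   ] w 0.0854 F [ 0.6 -0.7 -0. ] j6 -0.21
turn [ 3.4  -0.02 -0.  ] shift [ -4.9   42.25 -24.66]
```

arm_command(
  targets=[
    [0.7,0,0,-0.1,3.2,-2,1],
    [1.4,0,0,-0.2,6.5,-4.2,1],
    [2.1,0,0,-0.3,9.8,-6.4,1],
    [2.8,0,0,-0.4,13.2,-8.6,1],
    [3.4,0,0,-0.5,16.7,-10.9,1],
  ],
  squeeze=40,
)

```text
time_s: 0.52
tool_pos: [0.2964, -0.3947, 0.2352]
ee_rot: [1.214, 1.209, -1.211]
force: [1.0, 0.7, 0.5]
width: 0.0853
```

arm_command(
  targets=[
    [0,0,0,-0.1,2.6,-3.1,1],
    [0,0,0,-0.2,5.2,-6.2,1],
    [0,0,0,-0.3,7.8,-9.3,1],
    [0,0,0,-0.4,10.4,-12.4,1],
    [0,0,0,-0.5,13,-15.5,1],
  ],
)

```text
time_s: 0.93
tool_pos: [0.4277, -0.2383, 0.2403]
ee_rot: [1.214, 1.21, -1.211]
force: [1.2, -0.1, 0.3]
width: 0.0852
```

arm_command(
  targets=[
    [0,0,0,0,1.7,-2,1],
    [0,0,0,0,3.4,-4.1,1],
    [0,0,0,0,3.4,-4.1,1],
    [0,0,0,0,3.4,-4.1,1],
    [0,0,0,0,3.4,-4.1,1],
  ],
)

```text
time_s: 1.35
tool_pos: [0.4614, -0.1977, 0.24]
ee_rot: [1.213, 1.21, -1.212]
force: [0.5, 0.2, 0.2]
width: 0.0854
```

```bash
python3 - <<'E'
from h import *
need((.4366,-.2029,.15),90)
i=camera_info("wrist");im=read_camera("wrist");cv2.imwrite("pics/w1.png",im[:,:,::-1])
np.savez("w1.npz",**i)
E
```

```text
t 1.35 tcp [ 0.4614 -0.1977  0.24  ] zyaw -90.2 xax [-0.001  0.003 -1.   ] w 0.0854 F [0.5 0.2 0.2] j6 0.93
turn [-0.04 -0.03  0.02] shift [ 9.01 -2.46  0.56]
```

View pics/w1.png

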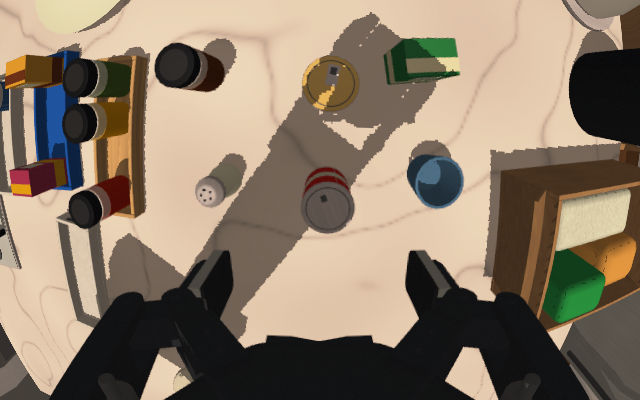

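The wrist view shows the red can top at (328,205), corn top (331,82), jar lid (178,66), carton around (425,60), cup (436,182) and salt shaker (210,192). I cast these rays and compare them with the top camera.

```bash
python3 - <<'E'
from h import *
i=dict(np.load("w1.npz"))
for n,p,z in [("tom",(328,204),.088),("corn",(331,82),.088),("jar",(178,66),.1),("redlid",(84,210),.106),("yel",(79,122),.106),("grn",(83,78),.106)]:
    print(n,np.round(cast("wrist",p,z,i)[0],4))
E
```

```text
tom [ 0.4428 -0.2057  0.088 ]
corn [ 0.5617 -0.2084  0.088 ]
jar [ 0.5851 -0.0623  0.1   ]
redlid [0.4411 0.0809 0.106 ]
yel [0.5435 0.0684 0.106 ]
grn [0.5916 0.0588 0.106 ]
```

arm_command(
  targets=[
    [-0.2,0,0,2,-0.7,0.2,1],
    [-0.4,0,0,4.5,-1.4,0.5,1],
    [-0.6,0,0,7,-2.1,0.7,1],
    [-0.8,0,0,9.5,-2.1,0.7,1],
    [-1,0,0,12,-2.1,0.7,1],
  ],
)

```text
time_s: 1.82
tool_pos: [0.4389, -0.206, 0.1191]
ee_rot: [1.151, 1.249, -1.149]
force: [0.5, -1.1, -0.5]
width: 0.0854
```

arm_command(
  targets=[
    [0,0,0,2,0,0,1],
    [0,0,0,4,0,0,1],
    [0,0,0,6,0,0,1],
    [0,0,0,8,0,0,1],
    [0,0,0,8,0,0,1],
  ],
)

```text
time_s: 2.23
tool_pos: [0.4354, -0.2047, 0.0354]
ee_rot: [1.153, 1.256, -1.153]
force: [-0.5, 1.4, -0.5]
width: 0.0853
```

arm_command(
  targets=[
    [0,0,0,0,0,0,0.4],
    [0,0,0,0,0,0,0.4],
    [0,0,0,0,0,0,0.4],
    [0,0,0,0,0,0,0.4],
    [0,0,0,0,0,0,0.4],
  ],
)

```text
time_s: 2.65
tool_pos: [0.4363, -0.2057, 0.0367]
ee_rot: [1.153, 1.253, -1.153]
force: [-1.0, -0.1, 3.2]
width: 0.0532
```

```bash
python3 - <<'E'
from h import *
need((.440,-.2045,.2),-95.4)
cv2.imwrite("pics/w2.png",read_camera("wrist")[:,:,::-1])
E
```

```text
t 2.65 tcp [ 0.4363 -0.2057  0.0367] zyaw -85.5 xax [-0.005  0.005 -1.   ] w 0.0532 F [-1.  -0.1  3.2] j6 0.8
turn [ 1.98 -0.06  0.06] shift [-16.33   0.3   -0.17]
```

arm_command(
  targets=[
    [0,0,0,-1,0,0,0.35],
    [0.5,0,0,-4,0,0,0.35],
    [1,0,0,-8,0,0,0.35],
    [1.5,0,0,-12,0,0,0.35],
    [2,0,0,-16,0,0,0.35],
  ],
)

```text
time_s: 3.12
tool_pos: [0.4365, -0.2056, 0.1986]
ee_rot: [1.282, 1.17, -1.283]
force: [0.7, -0.6, -2.4]
width: 0.0529
```

arm_command(
  targets=[
    [0,0,0,0,0,-2,0.35],
    [0,0,0,0,0.1,-5,0.35],
    [0,0,0,0,0.2,-9,0.35],
    [0,0,0,0,0.3,-13,0.35],
    [0,0,0,0,0.4,-17,0.35],
  ],
)

```text
time_s: 3.53
tool_pos: [0.4566, -0.035, 0.1999]
ee_rot: [1.283, 1.17, -1.284]
force: [-0.0, -0.6, -2.2]
width: 0.0528
```

arm_command(
  targets=[
    [0,0,0,0,0,-4,0.35],
    [0,0,0,0,0.1,-8,0.35],
    [0,0,0,0,0.2,-12,0.35],
    [0,0,0,0,0.3,-16,0.35],
    [0,0,0,0,0.4,-20,0.35],
  ],
)

```text
time_s: 3.95
tool_pos: [0.4797, 0.1659, 0.2014]
ee_rot: [1.283, 1.17, -1.283]
force: [0.7, -0.6, -2.6]
width: 0.0536
```

arm_command(
  targets=[
    [0,0,0,0,0,-4,0.35],
    [0,0,0,0,0.1,-8,0.35],
    [0,0,0,0,0.2,-12,0.35],
    [0,0,0,0,0.2,-15,0.35],
    [0,0,0,0,0.2,-17,0.35],
  ],
)

```text
time_s: 4.37
tool_pos: [0.4973, 0.3381, 0.2024]
ee_rot: [1.281, 1.173, -1.282]
force: [-0.3, -0.7, -2.1]
width: 0.0535
```

arm_command(
  targets=[
    [0,0,0,0,0,-1,0.35],
    [0,0,0,0,0,-2,0.35],
    [0,0,0,0,0,-3,0.35],
    [0,0,0,0,0,-3,0.35],
    [0,0,0,0,0,-3,0.35],
  ],
)

```text
time_s: 4.78
tool_pos: [0.5003, 0.3674, 0.2026]
ee_rot: [1.281, 1.172, -1.282]
force: [-0.1, 0.9, -2.5]
width: 0.0534
```

```bash
python3 - <<'E'
from h import *
need((.5525,.3638,.2),-95.4)
i=camera_info("wrist");im=read_camera("wrist");cv2.imwrite("pics/w3.png",im[:,:,::-1]);np.savez("w3.npz",**i)
E
```

```text
t 4.78 tcp [0.5003 0.3674 0.2026] zyaw -95.5 xax [-0.007  0.006 -1.   ] w 0.0534 F [-0.1  0.9 -2.5] j6 2.1
turn [-0.02 -0.06  0.09] shift [ 0.22  5.23 -0.14]
```

View pics/w3.png

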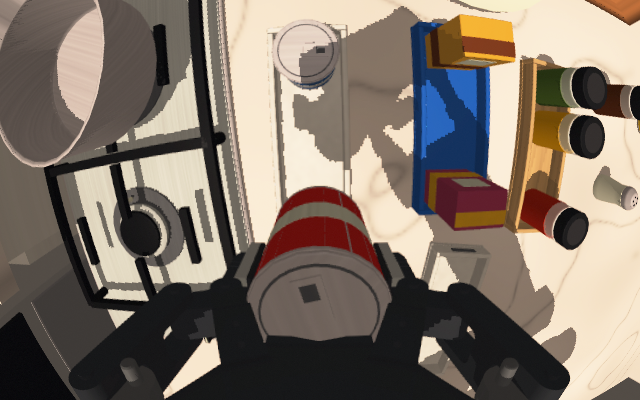

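The red can is held squarely (27 mm each side). The tray's far corners are at about (270,28) and (346,25), its right edge runs to (350,170), and the blue can top is at (307,52). The stove is at the left.

```bash
python3 - <<'E'
from h import *
i=dict(np.load("w3.npz"))
for n,p,z in [("farL",(270,28),.03),("farR",(346,25),.03),("R2",(350,170),.03),("L2",(268,130),.03),("blue",(306,52),.094),("bluetrayL",(413,25),.03),("bl2",(414,210),.03),("bR",(489,68),.03),("bR2",(488,150),.03)]:
    print(n,np.round(cast("wrist",p,z,i)[0],4))
im=cv2.imread("pics/w3.png")
g=cv2.cvtColor(im,cv2.COLOR_BGR2GRAY)
for v in (110,150): print(v,list(g[v,258:282]),list(g[v,336:360]))
E
```

```text
farL [0.6637 0.4026 0.03  ]
farR [0.6584 0.3265 0.03  ]
R2 [0.5082 0.3359 0.03  ]
L2 [0.5581 0.4156 0.03  ]
blue [0.6213 0.3672 0.094 ]
bluetrayL [0.6568 0.2567 0.03  ]
bl2 [0.4574 0.2676 0.03  ]
bR [0.612  0.1706 0.03  ]
bR2 [0.5194 0.1758 0.03  ]
110 [np.uint8(236), np.uint8(236), np.uint8(236), np.uint8(236), np.uint8(235), np.uint8(235), np.uint8(236), np.uint8(235), np.uint8(235), np.uint8(235), np.uint8(235), np.uint8(235), np.uint8(233), np.uint8(234), np.uint8(235), np.uint8(235), np.uint8(228), np.uint8(185), np.uint8(96), np.uint8(96), np.uint8(106), np.uint8(117), np.uint8(121), np.uint8(173)] [np.uint8(122), np.uint8(122), np.uint8(122), np.uint8(122), np.uint8(122), np.uint8(116), np.uint8(97), np.uint8(106), np.uint8(120), np.uint8(124), np.uint8(123), np.uint8(120), np.uint8(115), np.uint8(110), np.uint8(118), np.uint8(119), np.uint8(120), np.uint8(119), np.uint8(120), np.uint8(119), np.uint8(120), np.uint8(120), np.uint8(120), np.uint8(119)]
150 [np.uint8(236), np.uint8(236), np.uint8(236), np.uint8(236), np.uint8(236), np.uint8(236), np.uint8(236), np.uint8(236), np.uint8(236), np.uint8(236), np.uint8(236), np.uint8(236), np.uint8(236), np.uint8(223), np.uint8(217), np.uint8(231), np.uint8(236), np.uint8(236), np.uint8(231), np.uint8(176), np.uint8(110), np.uint8(95), np.uint8(100), np.uint8(120)] [np.uint8(120), np.uint8(119), np.uint8(119), np.uint8(119), np.uint8(119), np.uint8(118), np.uint8(111), np.uint8(101), np.uint8(104), np.uint8(118), np.uint8(122), np.uint8(122), np.uint8(120), np.uint8(114), np.uint8(115), np.uint8(122), np.uint8(121), np.uint8(122), np.uint8(121), np.uint8(122), np.uint8(121), np.uint8(122), np.uint8(139), np.uint8(230)]
```

```bash
python3 - <<'E'
from h import *
i=dict(np.load("w3.npz"))
for v,l,r in [(28,270,346),(110,270,349.5),(150,270.5,350)]:
    a=cast("wrist",(l,v),.03,i)[0];b=cast("wrist",(r,v),.03,i)[0]
    print(v,np.round(a,4),np.round(b,4),"mid",np.round((a+b)/2,4),"w",round(np.linalg.norm(a-b),4))
im=cv2.imread("pics/top0.png");g=cv2.cvtColor(im,cv2.COLOR_BGR2GRAY)
for v in (160,180,200): print(v,[int(x) for x in g[v,142:196]])
E
```

```text
28 [0.6637 0.4026 0.03  ] [0.6552 0.3268 0.03  ] mid [0.6594 0.3647 0.03  ] w 0.0763
110 [0.5782 0.4111 0.03  ] [0.57   0.3315 0.03  ] mid [0.5741 0.3713 0.03  ] w 0.0801
150 [0.5372 0.4155 0.03  ] [0.5291 0.3343 0.03  ] mid [0.5332 0.3749 0.03  ] w 0.0816
160 [162, 165, 164, 163, 164, 165, 160, 161, 142, 93, 61, 56, 61, 75, 126, 158, 158, 158, 159, 156, 158, 159, 157, 158, 158, 158, 158, 157, 158, 159, 161, 160, 158, 161, 163, 162, 160, 159, 152, 157, 164, 126, 63, 56, 58, 64, 79, 127, 157, 159, 158, 157, 158, 158]
180 [165, 164, 163, 159, 162, 163, 129, 67, 55, 58, 72, 127, 162, 161, 158, 160, 160, 161, 161, 160, 163, 164, 163, 162, 161, 159, 160, 157, 159, 159, 159, 159, 159, 160, 160, 157, 155, 158, 159, 120, 66, 57, 62, 68, 81, 130, 161, 160, 160, 161, 163, 162, 161, 160]
200 [168, 164, 157, 148, 112, 61, 58, 62, 75, 125, 158, 161, 161, 159, 161, 159, 160, 162, 160, 160, 161, 162, 160, 159, 161, 161, 162, 160, 160, 159, 161, 163, 162, 162, 159, 158, 141, 92, 60, 60, 60, 75, 129, 162, 162, 163, 161, 160, 159, 157, 150, 141, 135, 139]
```

```bash
python3 - <<'E'
from h import *
for v,l,r in [(160,150.9,183.2),(180,148.4,181.3),(200,146.2,178.8)]:
    a=cast("top",(l,v),.03)[0];b=cast("top",(r,v),.03)[0]
    print("top",v,"mid",np.round(b+(a-b)*40/74,4),"w",round(np.linalg.norm(a-b),4))
i=dict(np.load("w3.npz"))
for v,l,r in [(110,274.8,349.),(150,276.5,349.5)]:
    a=cast("wrist",(l,v),.03,i)[0];b=cast("wrist",(r,v),.03,i)[0]
    print("wrist",v,"mid",np.round(b+(a-b)*40/74,4),"w",round(np.linalg.norm(a-b),4))
E
```

```text
top 160 mid [0.5665 0.3721 0.03  ] w 0.0738
top 180 mid [0.5199 0.3747 0.03  ] w 0.0747
top 200 mid [0.4738 0.3775 0.03  ] w 0.0737
wrist 110 mid [0.5741 0.3721 0.03  ] w 0.0747
wrist 150 mid [0.5331 0.3751 0.03  ] w 0.0749
```

Both cameras now agree on the tray's middle line, to 1 mm: y ≈ 0.3735 − 0.058·(x − 0.545), angle −3.3°. The red can goes to (0.551, 0.373).

arm_command(
  targets=[
    [0,0,0,0,2,-0.4,0.35],
    [0,0,0,0,4,-0.8,0.35],
    [0,0,0,0,4.8,-1,0.35],
    [0,0,0,2,4.8,-1,0.35],
    [0,0,0,5,4.8,-1,0.35],
  ],
)

```text
time_s: 5.25
tool_pos: [0.552, 0.3729, 0.1561]
ee_rot: [1.288, 1.168, -1.277]
force: [0.9, 0.4, -1.9]
width: 0.0532
```

arm_command(
  targets=[
    [0,0,0,3,0,0,0.35],
    [0,0,0,6,0,0,0.35],
    [0,0,0,8,0,0,0.35],
    [0,0,0,9,0,0,0.35],
    [0,0,0,9,0,0,0.35],
  ],
)

```text
time_s: 5.67
tool_pos: [0.55, 0.3723, 0.0629]
ee_rot: [1.284, 1.17, -1.283]
force: [-1.5, -0.9, -2.6]
width: 0.053
```

```bash
python3 - <<'E'
from h import *
need((.549,.3732,.043),-95.4)
i=camera_info("wrist");im=read_camera("wrist");cv2.imwrite("pics/w4.png",im[:,:,::-1]);np.savez("w4.npz",**i)
E
```

```text
t 5.67 tcp [0.55   0.3723 0.0629] zyaw -95.7 xax [-0.005  0.007 -1.   ] w 0.053 F [-1.5 -0.9 -2.6] j6 2.08
turn [-0.05 -0.08  0.07] shift [ 1.99 -0.09 -0.07]
```

View pics/w4.png

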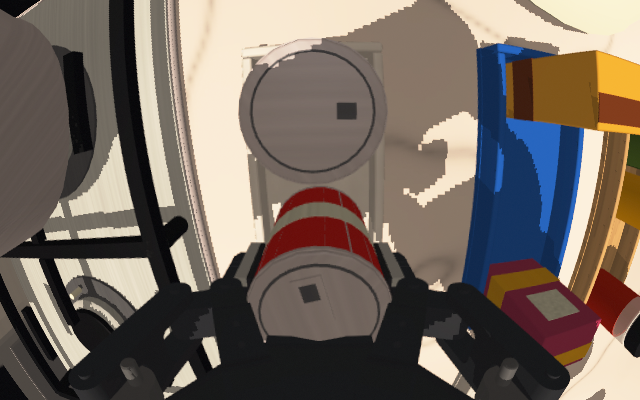

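The can is well centred between the tray walls (about 250 and 380), with the blue can ahead of it at (313,110). I lower it the last 2 cm.

arm_command(
  targets=[
    [0,0,0,0.6,0,0,0.35],
    [0,0,0,1.1,0,0,0.35],
    [0,0,0,1.5,0,0,0.35],
    [0,0,0,1.8,0,0,0.35],
    [0,0,0,1.9,0,0,0.35],
  ],
)

```text
time_s: 6.13
tool_pos: [0.5512, 0.3732, 0.0461]
ee_rot: [1.287, 1.169, -1.279]
force: [-0.0, 0.0, -3.5]
width: 0.0531
```

arm_command(
  targets=[
    [0,0,0,0.1,0,0,0.35],
    [0,0,0,0.1,0,0,0.35],
    [0,0,0,0.1,0,0,0.35],
    [0,0,0,0.1,0,0,0.35],
    [0,0,0,0.1,0,0,0.35],
  ],
)

```text
time_s: 6.55
tool_pos: [0.5514, 0.3733, 0.0453]
ee_rot: [1.287, 1.169, -1.279]
force: [1.4, -0.3, -2.8]
width: 0.0533
```

arm_command(
  targets=[
    [0,0,0,0.1,0,0,0.35],
    [0,0,0,0.2,0,0,0.35],
    [0,0,0,0.3,0,0,0.35],
    [0,0,0,0.3,0,0,0.35],
    [0,0,0,0.3,0,0,0.35],
  ],
)

```text
time_s: 6.97
tool_pos: [0.5516, 0.3733, 0.0429]
ee_rot: [1.287, 1.168, -1.278]
force: [-1.4, -1.1, 1.6]
width: 0.0535
```

arm_command(
  targets=[
    [0,0,0,0,0,0,0.7],
    [0,0,0,0,0,0,0.78],
    [0,0,0,0,0,0,0.78],
    [0,0,0,-0.5,0,0,0.78],
    [0,0,0,-2,0,0,0.78],
  ],
)

```text
time_s: 7.38
tool_pos: [0.5498, 0.3724, 0.0608]
ee_rot: [1.284, 1.17, -1.283]
force: [1.1, 0.1, -0.5]
width: 0.0663
```

arm_command(
  targets=[
    [0,0,0,-2.5,0,0,0.78],
    [0,0,0,-6,0,0,0.78],
    [0,0,0,-10,0,0,0.78],
    [0,0,0,-13,0,0,0.9],
    [0,0,0,-14,0.2,1,1],
  ],
)

```text
time_s: 7.8
tool_pos: [0.5543, 0.3637, 0.2096]
ee_rot: [1.292, 1.167, -1.27]
force: [0.4, -0.0, 1.0]
width: 0.0851
```

arm_command(
  targets=[
    [0,0,0,0,0.4,4,1],
    [0,0,0,0,0.8,8,1],
    [0,0,0,0,1.3,12,1],
    [0,0,0,0,1.7,16,1],
    [0,0,0,0,2.2,20,1],
  ],
)

```text
time_s: 8.22
tool_pos: [0.5563, 0.1606, 0.2078]
ee_rot: [1.292, 1.167, -1.27]
force: [0.7, 0.6, -0.1]
width: 0.0855
```

arm_command(
  targets=[
    [0,0,0,0,0.4,4,1],
    [0,0,0,0,0.8,8,1],
    [0,0,0,0,1.3,12,1],
    [0,0,0,0,1.7,16,1],
    [0,0,0,0,2.2,20,1],
  ],
)

```text
time_s: 8.63
tool_pos: [0.5583, -0.0427, 0.2061]
ee_rot: [1.292, 1.166, -1.269]
force: [0.8, -0.2, -0.6]
width: 0.0854
```

arm_command(
  targets=[
    [0,0,0,0,0.4,4,1],
    [0,0,0,0,0.8,8,1],
    [0,0,0,0,1.3,12,1],
    [0,0,0,0,1.7,16,1],
    [0,0,0,0,1.8,16.7,1],
  ],
)

```text
time_s: 9.05
tool_pos: [0.5592, -0.217, 0.2048]
ee_rot: [1.294, 1.16, -1.274]
force: [0.1, -0.7, -0.6]
width: 0.0856
```

```bash
python3 - <<'E'
from h import *
need((.5616,-.2083,.038),-95.4)
i=camera_info("wrist");im=read_camera("wrist");cv2.imwrite("pics/w5.png",im[:,:,::-1]);np.savez("w5.npz",**i)
E
```

```text
t 9.05 tcp [ 0.5592 -0.217   0.2048] zyaw -95.9 xax [ 0.008  0.009 -1.   ] w 0.0856 F [ 0.1 -0.7 -0.6] j6 1.09
turn [-0.09 -0.11 -0.08] shift [16.68  0.04 -0.73]
```

View pics/w5.png

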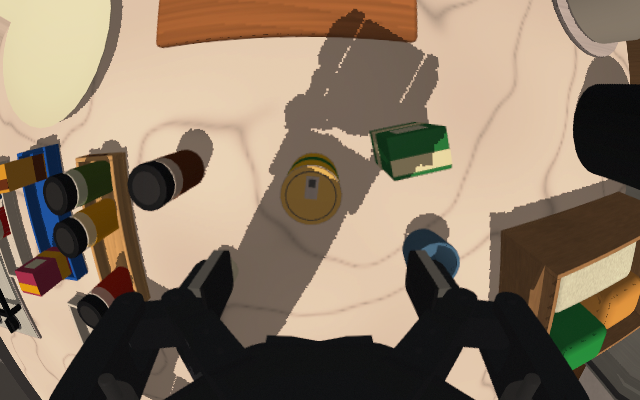

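Corn top is at (310,195). The carton at (413,150) is close on the right, so I approach with a narrower opening.

```bash
python3 - <<'E'
from h import *
i=dict(np.load("w5.npz"))
p=cast("wrist",(310,195),.088,i)[0];print(p)
for q in [(371,131),(385,180),(425,121),(446,123),(453,170),(397,181)]: print(q,np.round(cast("wrist",q,.095,i)[0],4),np.round(cast("wrist",q,0.,i)[0],4))
need(((p[0]+.5616)/2,(p[1]-.2083)/2,.038),-95.4)
im=cv2.imread("pics/w5.png");cv2.imwrite("pics/c5.png",cv2.resize(im[100:200,350:480],None,fx=5,fy=5,interpolation=cv2.INTER_CUBIC))
E
```

```text
[ 0.56177247 -0.20760071  0.088     ]
(371, 131) [ 0.6126 -0.2635  0.095 ] [ 0.6056 -0.2779  0.    ]
(385, 180) [ 0.5704 -0.2725  0.095 ] [ 0.5476 -0.2904  0.    ]
(425, 121) [ 0.618  -0.3104  0.095 ] [ 0.6131 -0.3426  0.    ]
(446, 123) [ 0.6155 -0.3297  0.095 ] [ 0.6097 -0.3691  0.    ]
(453, 170) [ 0.574  -0.3353  0.095 ] [ 0.5526 -0.3767  0.    ]
(397, 181) [ 0.5686 -0.283   0.095 ] [ 0.5451 -0.3048  0.    ]
t 9.1 tcp [ 0.5594 -0.2154  0.2046] zyaw -95.8 xax [ 0.008  0.01  -1.   ] w 0.0854 F [-0.9  0.  -0.3] j6 1.09
turn [-0.09 -0.12 -0.08] shift [16.67  0.04 -0.58]
```

View pics/c5.png

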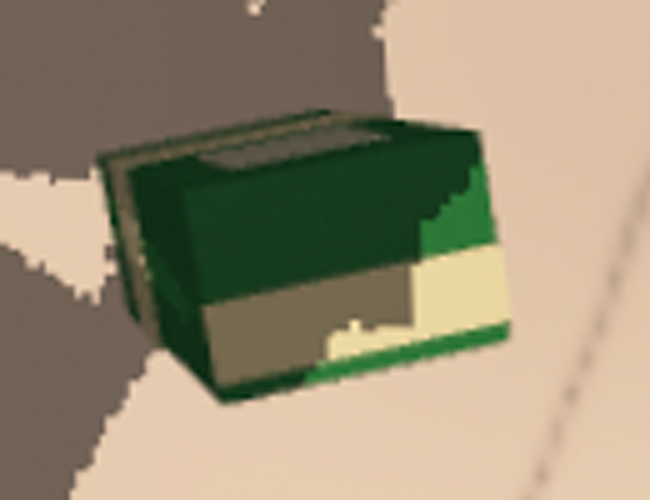

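The crop shows the carton's top face with corners (387,138), (446,126), (452,166) and (394,181); the left and far sides are also visible. Now I descend on the corn can.

arm_command(
  targets=[
    [0,0,0,3,0,-0.6,0.85],
    [0,-0.1,-0.1,6,0,-0.6,0.85],
    [0,-0.1,-0.1,9,0,-0.6,0.85],
    [0,-0.1,-0.1,12,0,-0.6,0.85],
    [0,-0.1,-0.1,14.5,0,-0.6,0.85],
  ],
)

```text
time_s: 9.52
tool_pos: [0.5603, -0.206, 0.0579]
ee_rot: [1.284, 1.165, -1.284]
force: [0.0, -0.1, 1.1]
width: 0.0726
```

arm_command(
  targets=[
    [0,0,0,1.5,0,0,0.85],
    [0,0,0,2,0,0,0.85],
    [0,0,0,2,0,0,0.85],
    [0,0,0,2,0,0,0.35],
    [0,0,0,2,0,0,0.35],
  ],
)

```text
time_s: 9.93
tool_pos: [0.5618, -0.207, 0.0404]
ee_rot: [1.284, 1.161, -1.282]
force: [1.3, -0.3, -1.5]
width: 0.0535
```

arm_command(
  targets=[
    [0,0,0,0,0,0,0.35],
    [0,0,0,0,0,0,0.35],
    [0,0,0,0,0,0,0.35],
    [0,0,0,0,0,0,0.35],
    [0,0,0,0,0,0,0.35],
  ],
)

```text
time_s: 10.35
tool_pos: [0.5617, -0.2068, 0.0403]
ee_rot: [1.284, 1.161, -1.282]
force: [-0.6, 0.4, -2.3]
width: 0.0529
```

```bash
python3 - <<'E'
from h import *
i=dict(np.load("w5.npz"))
P=cast("wrist",[(387,138.4),(446,126),(452,166.4),(394.4,180.6)],.095,i);print(np.round(P,4),P.mean(0))
for a in range(4): d=P[(a+1)%4]-P[a];print(round(np.linalg.norm(d),4),round(np.degrees(np.arctan2(d[1],d[0])),1))
need((.481,.3771,.2),-95.4)
E
```

```text
[[ 0.6055 -0.2764  0.095 ]
 [ 0.613  -0.3296  0.095 ]
 [ 0.5773 -0.3343  0.095 ]
 [ 0.5692 -0.2807  0.095 ]] [ 0.59123823 -0.30524379  0.095     ]
0.0537 -82.0
0.0359 -172.5
0.0542 98.7
0.0366 6.8
t 10.35 tcp [ 0.5617 -0.2068  0.0403] zyaw -95.8 xax [-0.     0.001 -1.   ] w 0.0529 F [-0.6  0.4 -2.3] j6 1.12
turn [-0.07 -0.01  0.  ] shift [-15.89 -13.89 -57.31]
```

arm_command(
  targets=[
    [0,0,0,-1,0,0,0.35],
    [0,0,0,-4,0,0,0.35],
    [0,0,0,-8,0,0,0.35],
    [0,0,0,-12,0,0,0.35],
    [0,0,0,-16,-0.2,-1,0.35],
  ],
)

```text
time_s: 10.77
tool_pos: [0.5603, -0.198, 0.2027]
ee_rot: [1.284, 1.16, -1.284]
force: [0.2, -0.8, -2.7]
width: 0.0531
```

arm_command(
  targets=[
    [0,0,0,0,-0.7,-3,0.35],
    [0,0,0,0,-1.7,-7,0.35],
    [0,0,0,0,-2.7,-11,0.35],
    [0,0,0,0,-3.6,-15,0.35],
    [0,0,0,0,-4.6,-19,0.35],
  ],
)

```text
time_s: 11.18
tool_pos: [0.5334, -0.0026, 0.2035]
ee_rot: [1.285, 1.158, -1.284]
force: [1.1, 0.2, -2.1]
width: 0.0532
```

arm_command(
  targets=[
    [0,0,0,0,-1,-4,0.35],
    [0,0,0,0,-2,-8,0.35],
    [0,0,0,0,-2.9,-12,0.35],
    [0,0,0,0,-3.9,-16,0.35],
    [0,0,0,0,-4.8,-20,0.35],
  ],
)

```text
time_s: 11.6
tool_pos: [0.5053, 0.2033, 0.2044]
ee_rot: [1.286, 1.158, -1.283]
force: [0.4, -0.7, -2.7]
width: 0.0534
```

arm_command(
  targets=[
    [0,0,0,0,-1,-4,0.35],
    [0,0,0,0,-2,-8,0.35],
    [0,0,0,0,-2.9,-12,0.35],
    [0,0,0,0,-3.7,-15,0.35],
    [0,0,0,0,-4.2,-17,0.35],
  ],
)

```text
time_s: 12.02
tool_pos: [0.4795, 0.38, 0.2051]
ee_rot: [1.284, 1.16, -1.281]
force: [0.5, 1.1, -2.5]
width: 0.0535
```

```bash
python3 - <<'E'
from h import *
need((.481,.3771,.0463),-95.4)
E
```

```text
t 12.02 tcp [0.4795 0.38   0.2051] zyaw -95.7 xax [ 0.002  0.002 -1.   ] w 0.0535 F [ 0.5  1.1 -2.5] j6 2.14
turn [-0.07 -0.02 -0.02] shift [15.88  0.16  0.3 ]
```

arm_command(
  targets=[
    [0,0,0,2,0.1,0.3,0.35],
    [0,0,0,5,0.1,0.3,0.35],
    [0,0,0,8,0.1,0.3,0.35],
    [0,0,0,11,0.1,0.3,0.35],
    [0,0,0,13,0.1,0.3,0.35],
  ],
)

```text
time_s: 12.43
tool_pos: [0.4786, 0.3764, 0.0723]
ee_rot: [1.281, 1.162, -1.284]
force: [-0.4, -0.5, -1.9]
width: 0.0533
```

arm_command(
  targets=[
    [0,0,0,0.9,0,0,0.35],
    [0,0,0,1.5,0,0,0.35],
    [0,0,0,2,0,0,0.35],
    [0,0,0,2.3,0,0,0.35],
    [0,0,0,2.4,0,0,0.35],
  ],
)

```text
time_s: 12.85
tool_pos: [0.4795, 0.3768, 0.0494]
ee_rot: [1.283, 1.161, -1.282]
force: [0.7, 0.0, -2.4]
width: 0.053
```

```bash
python3 - <<'E'
from h import *
need((.481,.3771,.0463),-95.4)
i=camera_info("wrist");im=read_camera("wrist");cv2.imwrite("pics/w6.png",im[:,:,::-1]);np.savez("w6.npz",**i)
E
```

```text
t 12.85 tcp [0.4795 0.3768 0.0494] zyaw -95.7 xax [-0.     0.001 -1.   ] w 0.053 F [ 0.7  0.  -2.4] j6 2.14
turn [-0.06 -0.01  0.  ] shift [ 0.31  0.15 -0.05]
```

View pics/w6.png

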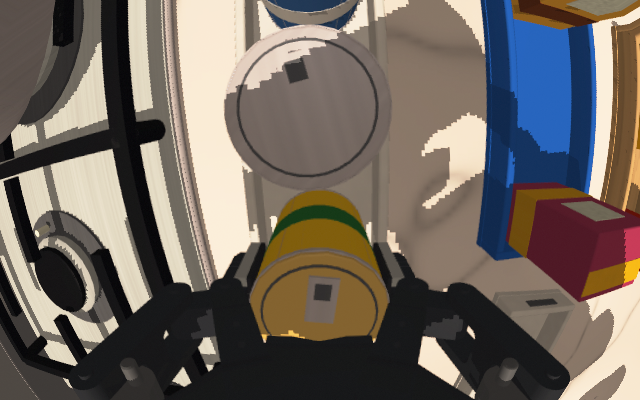

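The red can stands upright ahead at (307,108). The corn can is centred between the walls, with a clear gap between the two. I lower, release and lift off toward the carton.

arm_command(
  targets=[
    [0,0,0,0.1,0,0,0.35],
    [0,0,0,0.2,0,0,0.35],
    [0,0,0,0.3,0,0,0.35],
    [0,0,0,0.35,0,0,0.35],
    [0,0,0,0.35,0,0,0.35],
  ],
)

```text
time_s: 13.32
tool_pos: [0.4797, 0.3769, 0.0463]
ee_rot: [1.283, 1.161, -1.282]
force: [0.6, -0.4, -0.4]
width: 0.0533
```

arm_command(
  targets=[
    [0,0,0,0,0,0,0.7],
    [0,0,0,0,0,0,0.78],
    [0,0,0,0,0,0,0.78],
    [0,0,0,-0.5,0,0,0.78],
    [0,0,0,-2,0,0,0.78],
  ],
)

```text
time_s: 13.73
tool_pos: [0.478, 0.376, 0.0645]
ee_rot: [1.28, 1.162, -1.286]
force: [0.3, 0.3, -0.3]
width: 0.0667
```

arm_command(
  targets=[
    [0,0,0,-2.5,0,0,0.78],
    [0,0,0,-6,0,0,0.78],
    [0,0,0,-10,0,0,0.78],
    [0,0,0,-13,0,0,0.9],
    [0,0,0,-15,0.2,1,1],
  ],
)

```text
time_s: 14.15
tool_pos: [0.4807, 0.3678, 0.2196]
ee_rot: [1.284, 1.162, -1.279]
force: [1.0, 0.0, 0.2]
width: 0.085
```

arm_command(
  targets=[
    [0,0,0,0,1,3.9,1],
    [0,0,0,0,2,7.8,1],
    [0,0,0,0,3.1,11.7,1],
    [0,0,0,0,4.1,15.6,1],
    [0,0,0,0,5.2,19.5,1],
  ],
)

```text
time_s: 14.57
tool_pos: [0.5132, 0.167, 0.2199]
ee_rot: [1.284, 1.161, -1.277]
force: [1.6, -0.6, -0.1]
width: 0.0855
```

arm_command(
  targets=[
    [0,0,0,0,1,3.9,1],
    [0,0,0,0,2,7.8,1],
    [0,0,0,0,3.1,11.7,1],
    [0,0,0,0,4.1,15.6,1],
    [0,0,0,0,5.2,19.5,1],
  ],
)

```text
time_s: 14.98
tool_pos: [0.5459, -0.0341, 0.2203]
ee_rot: [1.285, 1.16, -1.277]
force: [1.1, -0.0, -0.2]
width: 0.0851
```

arm_command(
  targets=[
    [-0.5,0,0,0,1,3.9,1],
    [-1,0,0,0,2,7.8,1],
    [-1.5,0,0,0,3.1,11.7,1],
    [-2,0,0,0,4.1,15.6,1],
    [-2.6,0,0,0,5.2,19.5,1],
  ],
)

```text
time_s: 15.4
tool_pos: [0.5786, -0.2354, 0.2206]
ee_rot: [1.116, 1.266, -1.108]
force: [0.2, -0.4, 0.4]
width: 0.0856
```

```bash
python3 - <<'E'
from h import *
need((.590,-.3045,.045),-82.5)
E
```

```text
t 15.4 tcp [ 0.5786 -0.2354  0.2206] zyaw -82.5 xax [ 0.005  0.002 -1.   ] w 0.0856 F [ 0.2 -0.4  0.4] j6 0.86
turn [ 0.   -0.02 -0.06] shift [17.55  0.14  7.03]
```

arm_command(
  targets=[
    [0,0,0,0,0,3.5,1],
    [0,0,0,0,0.1,7,1],
    [0,0,0,3,0.1,7,1],
    [0,0,0,6,0.1,7,1],
    [0,0,0,9,0.1,7,1],
  ],
)

```text
time_s: 15.82
tool_pos: [0.5895, -0.3057, 0.1304]
ee_rot: [1.117, 1.263, -1.108]
force: [-0.7, -0.0, -0.3]
width: 0.0854
```

arm_command(
  targets=[
    [0,0,0,3,0,0,1],
    [0,0,0,6,0,0,1],
    [0,0,0,8,0,0,1],
    [0,0,0,8.5,0,0,1],
    [0,0,0,8.5,0,0,1],
  ],
)

```text
time_s: 16.23
tool_pos: [0.589, -0.3048, 0.0437]
ee_rot: [1.117, 1.267, -1.109]
force: [-0.2, 0.8, -0.5]
width: 0.0858
```

arm_command(
  targets=[
    [0,0,0,0,0,0,0.4],
    [0,0,0,0,0,0,0.4],
    [0,0,0,0,0,0,0.4],
    [0,0,0,0,0,0,0.4],
    [0,0,0,0,0,0,0.4],
  ],
  squeeze=30,
)

```text
time_s: 16.65
tool_pos: [0.5903, -0.3057, 0.0461]
ee_rot: [1.117, 1.263, -1.108]
force: [-0.6, 0.6, 7.1]
width: 0.0545
```

```bash
python3 - <<'E'
from h import *
need((.55,.2128,.2),-93.3)
i=camera_info("wrist");im=read_camera("wrist");cv2.imwrite("pics/w7.png",im[:,:,::-1])
E
```

```text
t 16.65 tcp [ 0.5903 -0.3057  0.0461] zyaw -82.6 xax [ 0.007  0.001 -1.   ] w 0.0545 F [-0.6  0.6  7.1] j6 0.78
turn [ 2.15 -0.01 -0.08] shift [-15.37   2.81 -51.94]
```

arm_command(
  targets=[
    [0,0,0,-1,0,0,0.4],
    [0.5,0,0,-4,0,0,0.4],
    [1.1,0,0,-8,0,0,0.4],
    [1.6,0,0,-12,0,0,0.4],
    [2.1,0,-0.1,-15.5,0,-0.5,0.4],
  ],
)

```text
time_s: 17.12
tool_pos: [0.5885, -0.3017, 0.2046]
ee_rot: [1.25, 1.181, -1.252]
force: [-0.2, -0.2, -0.8]
width: 0.0545
```

arm_command(
  targets=[
    [0,0,0,0,-0.4,-3,0.4],
    [0,0,0,0,-0.9,-7,0.4],
    [0,0,0,0,-1.4,-11,0.4],
    [0,0,0,0,-1.9,-15,0.4],
    [0,0,0,0,-2.4,-19,0.4],
  ],
)

```text
time_s: 17.53
tool_pos: [0.5747, -0.1089, 0.2052]
ee_rot: [1.25, 1.18, -1.252]
force: [0.4, -0.1, -0.7]
width: 0.0546
```

arm_command(
  targets=[
    [0,0,0,0,-0.5,-4,0.4],
    [0,0,0,0,-1,-8,0.4],
    [0,0,0,0,-1.5,-12,0.4],
    [0,0,0,0,-2,-16,0.4],
    [0,0,0,0,-2.6,-20,0.4],
  ],
)

```text
time_s: 17.95
tool_pos: [0.5597, 0.0941, 0.2059]
ee_rot: [1.251, 1.179, -1.251]
force: [0.2, -0.5, -0.0]
width: 0.0546
```

arm_command(
  targets=[
    [0,0,0,0,-0.5,-4,0.4],
    [0,0,0,0,-1,-8,0.4],
    [0,0,0,0,-1.5,-11,0.4],
    [0,0,0,0,-1.7,-12.5,0.4],
    [0,0,0,0,-1.7,-12.5,0.4],
  ],
)

```text
time_s: 18.37
tool_pos: [0.549, 0.2233, 0.2064]
ee_rot: [1.249, 1.182, -1.247]
force: [0.1, 0.7, -1.0]
width: 0.0547
```

```bash
python3 - <<'E'
from h import *
need((.553,.217,.2),-93.3)
i=camera_info("wrist");im=read_camera("wrist");cv2.imwrite("pics/w8.png",im[:,:,::-1]);np.savez("w8.npz",**i)
E
```

```text
t 18.37 tcp [0.549  0.2233 0.2064] zyaw -93.0 xax [ 0.002 -0.    -1.   ] w 0.0547 F [ 0.1  0.7 -1. ] j6 1.81
turn [ 0.05  0.   -0.02] shift [0.64 0.43 0.6 ]
```

View pics/w8.png

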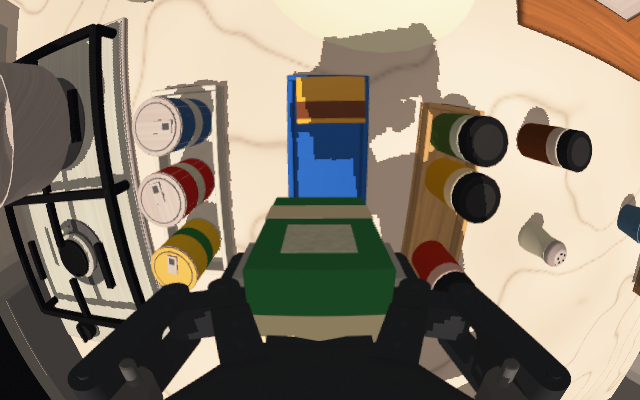

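The cans stand in the can tray at the left. The blue tray's outer edges are at u≈288 and 369 (far) and 288 and 367 (near), so its middle is at about 328.

```bash
python3 - <<'E'
from h import *
i=dict(np.load("w8.npz"))
P=cast("wrist",[(288.5,75),(369,75),(288.5,190),(367,190)],.03,i);print(np.round(P,4))
for a,b in((0,1),(2,3)): print("mid",(P[a]+P[b])/2,np.linalg.norm(P[a]-P[b]))
print("ochre top front edge",cast("wrist",[(296,102),(365,101)],.101,i))
im=cv2.cvtColor(cv2.imread("pics/w8.png"),cv2.COLOR_BGR2HSV)
m=cv2.inRange(im,(100,120,40),(125,255,255))
for v in (80,100,120,140,160,180): u=np.where(m[v,270:390])[0]+270; print(v,u.min(),u.max())
E
```

```text
[[0.6613 0.2486 0.03  ]
 [0.6576 0.167  0.03  ]
 [0.5408 0.2568 0.03  ]
 [0.5363 0.1729 0.03  ]]
mid [0.65942604 0.20782582 0.03      ] 0.08172126589826562
mid [0.53856128 0.21487056 0.03      ] 0.08401983266046636
ochre top front edge [[0.63034547 0.23760503 0.101     ]
 [0.62864548 0.18301045 0.101     ]]
80 288 367
100 288 367
120 288 367
140 288 367
160 288 366
180 288 365
```

arm_command(
  targets=[
    [0,0,0,1,0.4,0.9,0.4],
    [0,0,0,4,0.4,0.9,0.4],
    [0,0,0,7,0.4,0.9,0.4],
    [0,0,0,10,0.4,0.9,0.4],
    [0,0,0,12,0.4,0.9,0.4],
  ],
)

```text
time_s: 18.83
tool_pos: [0.5517, 0.2092, 0.0826]
ee_rot: [1.248, 1.181, -1.254]
force: [-0.1, 0.4, -0.8]
width: 0.0547
```

arm_command(
  targets=[
    [0,0,0,1,0,0,0.4],
    [0,0,0,1.8,0,0,0.4],
    [0,0,0,2.4,0,0,0.4],
    [0,0,0,2.8,0,0,0.4],
    [0,0,0,3,0,0,0.4],
  ],
)

```text
time_s: 19.25
tool_pos: [0.5525, 0.2089, 0.0532]
ee_rot: [1.249, 1.18, -1.253]
force: [-0.9, 0.6, -0.7]
width: 0.055
```

arm_command(
  targets=[
    [0,0,0,0,0,0,0.4],
    [0,0,0,0,0,0,0.4],
    [0,0,0,0,0,0,0.4],
    [0,0,0,0,0,0,0.4],
    [0,0,0,0,0,0,0.4],
  ],
)

```text
time_s: 19.67
tool_pos: [0.5527, 0.209, 0.0537]
ee_rot: [1.249, 1.18, -1.252]
force: [-1.0, 0.4, -1.7]
width: 0.0551
```

```bash
python3 - <<'E'
from h import *
need((.553,.214,.0521),-93.3)
i=camera_info("wrist");im=read_camera("wrist");cv2.imwrite("pics/w9.png",im[:,:,::-1]);np.savez("w9.npz",**i)
E
```

```text
t 19.67 tcp [0.5527 0.209  0.0537] zyaw -93.3 xax [ 0.    -0.003 -1.   ] w 0.0551 F [-1.   0.4 -1.7] j6 1.79
turn [ 0.01  0.03 -0.  ] shift [ 0.16 -0.   -0.5 ]
```

View pics/w9.png

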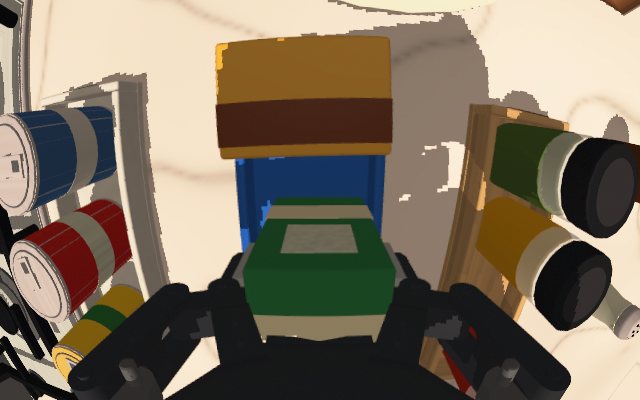

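The carton sits right of the tray's middle in the image (u≈320 against 310). The pose reading agrees: 5 mm off. I correct by 5 mm, then lower.

arm_command(
  targets=[
    [0,0,0,0,0,-0.2,0.4],
    [0,0,0,0,0,-0.5,0.4],
    [0,0,0,0.1,0,-0.5,0.4],
    [0,0,0,0.2,0,-0.5,0.4],
    [0,0,0,0.25,0,-0.5,0.4],
  ],
)

```text
time_s: 20.13
tool_pos: [0.5532, 0.2144, 0.0522]
ee_rot: [1.249, 1.18, -1.252]
force: [-4.7, 0.7, 9.5]
width: 0.0547
```

arm_command(
  targets=[
    [0,0,0,0,0,0,0.4],
    [0,0,0,0,0,0,0.4],
    [0,0,0,0,0,0,0.4],
    [0,0,0,0,0,0,0.4],
    [0,0,0,0,0,0,0.4],
  ],
)

```text
time_s: 20.55
tool_pos: [0.5533, 0.2145, 0.0522]
ee_rot: [1.249, 1.18, -1.252]
force: [0.6, 0.4, 1.3]
width: 0.0546
```

arm_command(
  targets=[
    [0,0,0,0,0,0,0.75],
    [0,0,0,0,0,0,0.85],
    [0,0,0,0,0,0,0.85],
    [0,0,0,-0.5,0,0,0.85],
    [0,0,0,-2,0,0,0.85],
  ],
)

```text
time_s: 20.97
tool_pos: [0.5513, 0.2141, 0.0702]
ee_rot: [1.246, 1.183, -1.256]
force: [-0.5, -0.4, 0.4]
width: 0.0725
```

arm_command(
  targets=[
    [0,0,0,-2.5,0,0,0.85],
    [0,0,0,-6,0,0,0.85],
    [0,0,0,-10,0,0,0.85],
    [0,0,0,-13,0,0,0.9],
    [0,0,0,-14,0.2,1,1],
  ],
)

```text
time_s: 21.38
tool_pos: [0.556, 0.206, 0.2171]
ee_rot: [1.252, 1.179, -1.246]
force: [0.2, 0.8, 0.2]
width: 0.085
```

arm_command(
  targets=[
    [0,0,0,0,0.5,4,1],
    [0,0,0,0,1,8,1],
    [0,0,0,0,1.5,12,1],
    [0,0,0,0,2,16,1],
    [0,0,0,0,2.5,19,1],
  ],
)

```text
time_s: 21.8
tool_pos: [0.5699, 0.0117, 0.217]
ee_rot: [1.252, 1.178, -1.248]
force: [0.1, 0.6, 0.2]
width: 0.0855
```

arm_command(
  targets=[
    [0,0,0,0,0.4,3,1],
    [0,0,0,0,0.7,6,1],
    [0,0,0,0,0.7,7,1],
    [0,0,0,0,0.7,7,1],
    [0,0,0,0,0.7,7,1],
  ],
)

```text
time_s: 22.22
tool_pos: [0.5726, -0.0583, 0.2167]
ee_rot: [1.253, 1.179, -1.249]
force: [0.5, 1.1, 0.1]
width: 0.0855
```

```bash
python3 - <<'E'
from h import *
need((.5851,-.0596,.2),-95.5)
i=camera_info("wrist");im=read_camera("wrist");cv2.imwrite("pics/w10.png",im[:,:,::-1]);np.savez("w10.npz",**i)
E
```

```text
t 22.22 tcp [ 0.5726 -0.0583  0.2167] zyaw -93.3 xax [ 0.004 -0.    -1.   ] w 0.0855 F [0.5 1.1 0.1] j6 1.32
turn [ 0.44  0.   -0.04] shift [1.68 1.25 0.06]
```

View pics/w10.png

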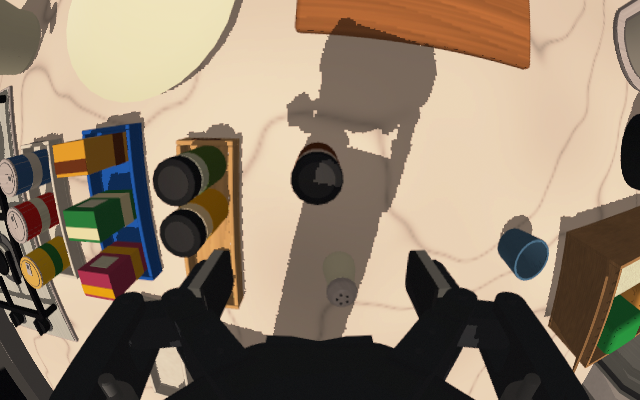

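The green carton stands upright between pink and ochre. The jar lid is at (317,178).

```bash
python3 - <<'E'
from h import *
i=dict(np.load("w10.npz"))
im=cv2.imread("pics/w10.png");V=im.max(2)
for c in blobs(V<60,200,(280,135,350,215)):
    (u,v),r=cv2.minEnclosingCircle(c);print(u,v,r,cv2.boundingRect(c))
p=cast("wrist",(317,178),.1,i)[0];print(p)
need((p[0],p[1],.045),-95.5)
for q in [(183,182),(183,233)]: print(cast("wrist",q,.106,i))
E
```

```text
316.572509765625 177.79696655273438 26.621171951293945 (292, 152, 51, 53)
[ 0.58914878 -0.05704104  0.1       ]
t 22.27 tcp [ 0.5727 -0.0576  0.2168] zyaw -93.2 xax [ 0.004 -0.    -1.   ] w 0.0855 F [ 0.3  0.7 -0.1] j6 1.32
turn [ 0.46  0.   -0.04] shift [17.19  1.57 -0.15]
[[0.59507006 0.06304714 0.106     ]]
[[0.5461478  0.07281084 0.106     ]]
```

arm_command(
  targets=[
    [0.1,0,0,2,0.8,0,0.9],
    [0.2,0,0,4,1.5,0,0.9],
    [0.3,0,0,7,1.5,0,0.9],
    [0.4,0,0,10,1.5,0,0.9],
    [0.4,0,0,13,1.5,0,0.9],
  ],
)

```text
time_s: 22.68
tool_pos: [0.5883, -0.0563, 0.0858]
ee_rot: [1.276, 1.163, -1.271]
force: [0.6, -0.3, 0.2]
width: 0.0769
```

arm_command(
  targets=[
    [0,0,0,2,0,0,0.9],
    [0,0,0,3.5,0,0,0.9],
    [0,0,0,4.2,0,0,0.9],
    [0,0,0,4.2,0,0,0.9],
    [0,0,0,4.2,0,0,0.9],
  ],
)

```text
time_s: 23.1
tool_pos: [0.5889, -0.0555, 0.0444]
ee_rot: [1.276, 1.163, -1.269]
force: [0.7, -0.4, 0.1]
width: 0.077
```

arm_command(
  targets=[
    [0,0,0,0,0,0,0.3],
    [0,0,0,0,0,0,0.3],
    [0,0,0,0,0,0,0.3],
    [0,0,0,0,0,0,0.3],
    [0,0,0,0,0,0,0.3],
  ],
)

```text
time_s: 23.52
tool_pos: [0.5901, -0.0558, 0.0461]
ee_rot: [1.277, 1.161, -1.268]
force: [-1.0, 0.2, 5.6]
width: 0.0454
```

```bash
python3 - <<'E'
from h import *
need((.49,.083,.2),-95.5)
E
```

```text
t 23.52 tcp [ 0.5901 -0.0558  0.0461] zyaw -95.0 xax [ 0.008 -0.001 -1.   ] w 0.0454 F [-1.   0.2  5.6] j6 1.36
turn [ 0.1   0.   -0.09] shift [-15.48 -11.06 -12.95]
```

arm_command(
  targets=[
    [0,0,0,-1,0,0,0.3],
    [0,0,0,-4,0,0,0.3],
    [0,0,0,-8,0,0,0.3],
    [0,0,0,-12,0,0,0.3],
    [0.1,0,-0.1,-15.5,0,0,0.3],
  ],
)

```text
time_s: 23.93
tool_pos: [0.5886, -0.0556, 0.204]
ee_rot: [1.28, 1.162, -1.28]
force: [1.5, 0.3, -1.3]
width: 0.0454
```

arm_command(
  targets=[
    [0,0,0,0,-2,-2.5,0.3],
    [0,0,0,0,-4.4,-5.4,0.3],
    [0,0,0,0,-6.8,-8.4,0.3],
    [0,0,0,0,-9,-11.2,0.3],
    [0,0,0,0,-10.6,-12.9,0.3],
  ],
)

```text
time_s: 24.35
tool_pos: [0.4933, 0.0854, 0.2041]
ee_rot: [1.279, 1.164, -1.279]
force: [0.3, 0.1, -1.3]
width: 0.0453
```

arm_command(
  targets=[
    [0,0,0,0,0,0,0.3],
    [0,0,0,0,0,0,0.3],
    [0,0,0,0,0,0,0.3],
    [0,0,0,0,0,0,0.3],
    [0,0,0,0,0,0,0.3],
  ],
)

```text
time_s: 24.77
tool_pos: [0.4939, 0.0844, 0.2042]
ee_rot: [1.28, 1.163, -1.28]
force: [1.3, -0.5, -1.6]
width: 0.0453
```

```bash
python3 - <<'E'
from h import *
im=cv2.imread("pics/top0.png");V=im.max(2)
for c in blobs(V<60,60,(270,125,375,235)): r=cv2.minAreaRect(c);print(np.round(cast("top",r[0],.106)[0],4), np.round(cast("top",r[0],.1)[0],4))
need((.4945,.082,.052),-96.3)
i=camera_info("wrist");im=read_camera("wrist");cv2.imwrite("pics/w11.png",im[:,:,::-1]);np.savez("w11.npz",**i)
E
```

```text
[0.4379 0.0882 0.106 ] [0.4384 0.0885 0.1   ]
[ 0.5819 -0.056   0.106 ] [ 0.5833 -0.0566  0.1   ]
[0.5659 0.0734 0.106 ] [0.5672 0.0737 0.1   ]
t 24.77 tcp [0.4939 0.0844 0.2042] zyaw -95.5 xax [-0.001  0.001 -1.   ] w 0.0453 F [ 1.3 -0.5 -1.6] j6 1.59
turn [ 0.15 -0.01  0.01] shift [15.22  0.09  0.24]
```

View pics/w11.png

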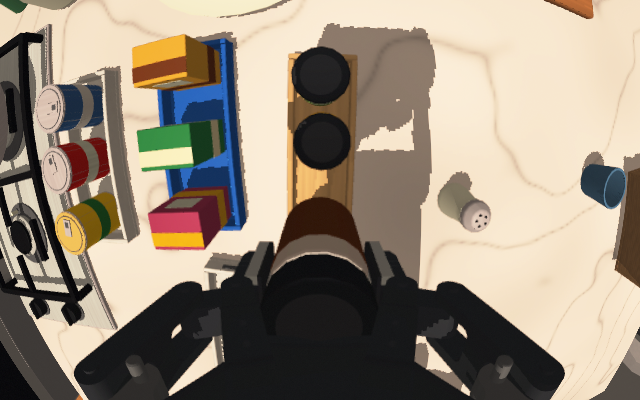

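The yellow lid is at (322,141) and the green at (321,74). The held jar is centred at u≈320 with the gap just below it.

```bash
python3 - <<'E'
from h import *
i=dict(np.load("w11.npz"))
im=cv2.imread("pics/w11.png");V=im.max(2)
for c in blobs(V<60,300,(280,40,365,175)):
    (u,v),r=cv2.minEnclosingCircle(c);print(u,v,r)
Y,G=cast("wrist",[(321.5,141),(321,74)],.106,i);print(Y,G,np.linalg.norm(Y-G))
u=(G-Y)/np.linalg.norm(G-Y);print("gap",Y-u*.052, "mid-78",(Y+G)/2-.078*u,np.degrees(np.arctan2(u[1],u[0])))
# tray edges at rim
for v,l,r in [(100,289,353),(180,289.5,352)]:
    a,b=cast("wrist",[(l,v),(r,v)],.03,i);print("tray mid",np.round((a+b)/2,4),np.linalg.norm(a-b))
E
```

```text
321.42999267578125 141.35696411132812 28.982114791870117
320.72698974609375 75.14054870605469 29.376026153564453
[0.54306636 0.07833788 0.106     ] [0.59508654 0.07366986 0.106     ] 0.05222919722352777
gap [0.49127447 0.08298541 0.106     ] mid-78 [0.49138861 0.08297517 0.106     ] -5.127689777429661
tray mid [0.5777 0.0749 0.03  ] 0.06452526036734284
tray mid [0.4948 0.0832 0.03  ] 0.06569814973360175
```

arm_command(
  targets=[
    [0,0,0,1,0,0.1,0.3],
    [0,0,0,2.5,0,0.1,0.3],
    [0,0,0,4,0,0.1,0.3],
    [0,0,0,5,0,0.1,0.3],
    [0,0,0,5,0,0.1,0.3],
  ],
)

```text
time_s: 25.23
tool_pos: [0.4917, 0.0833, 0.1508]
ee_rot: [1.278, 1.167, -1.285]
force: [-0.7, 0.5, -2.1]
width: 0.045
```

```bash
python3 - <<'E'
from h import *
need((.494,.083,.052),-96)
i=camera_info("wrist");im=read_camera("wrist");np.savez("w12.npz",**i)
cv2.imwrite("pics/w12.png",im[:,:,::-1])
V=im.max(2)
for c in blobs(V<60,300,(270,20,375,250)):
    (u,v),r=cv2.minEnclosingCircle(c);print(u,v,r,cast("wrist",(u,v),.106,i)[0])
E
```

```text
t 25.23 tcp [0.4917 0.0833 0.1508] zyaw -95.6 xax [-0.007  0.001 -1.   ] w 0.045 F [-0.7  0.5 -2.1] j6 1.59
turn [ 0.08 -0.    0.08] shift [9.88 0.3  0.01]
319.5 239.6764678955078 42.5345344543457 [0.48185831 0.08457438 0.106     ]
320.25 146.0 37.00094223022461 [0.54300694 0.07813364 0.106     ]
318.8244323730469 61.698150634765625 37.748741149902344 [0.59399946 0.0739778  0.106     ]
```

View pics/w12.png

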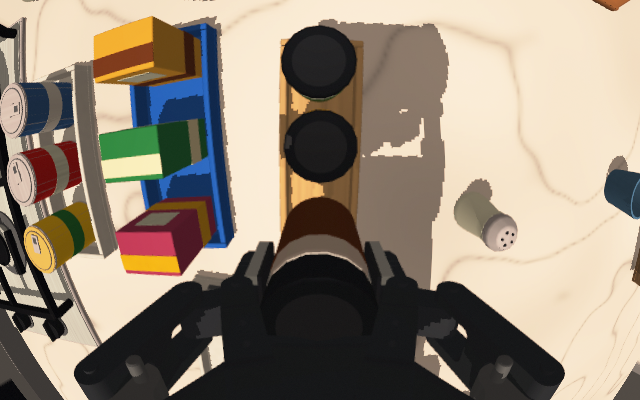

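Held jar is aligned with the row, with its front bottom edge at (319,197). I use that edge to find the jar's centre relative to the TCP.

```bash
python3 - <<'E'
from h import *
for n,z,t in (("w11",.2042-.0461,.4939),("w12",.1508-.0461,.4917)):
    i=dict(np.load(n+".npz"));hsv=cv2.cvtColor(cv2.imread(f"pics/{n}.png"),cv2.COLOR_BGR2HSV)
    col=hsv[185:215,318:323].astype(int).mean(1).round();v=185+np.argmax(np.abs(np.diff(col[:,2])))+.5
    p=cast("wrist",(320,v),z,i)[0];print(n,v,p,"centre-TCP x",p[0]-.023-t)
need((.494,.083,.052),-96)
E
```

```text
w11 185.5 [0.5205769  0.08184178 0.1581    ] centre-TCP x 0.0036769049486863326
w12 196.5 [0.51097297 0.08140806 0.1047    ] centre-TCP x -0.003727029557465178
t 25.28 tcp [0.4926 0.0833 0.1524] zyaw -95.6 xax [-0.005  0.001 -1.   ] w 0.0453 F [-0.8 -0.1 -0.8] j6 1.59
turn [ 0.09 -0.01  0.05] shift [10.04  0.19  0.02]
```

arm_command(
  targets=[
    [0,0,0,0,0.1,0,0.3],
    [0,0,0,0.5,0.2,0,0.3],
    [0,0,0,1.2,0.2,0,0.3],
    [0,0,0,2,0.2,0,0.3],
    [0,0,0,2.5,0.2,0,0.3],
  ],
)

```text
time_s: 25.7
tool_pos: [0.4941, 0.0832, 0.1263]
ee_rot: [1.278, 1.166, -1.284]
force: [-0.9, -0.2, -1.1]
width: 0.0457
```

arm_command(
  targets=[
    [0,0,0,0.6,0,0,0.3],
    [0,0,0,1.2,0,0,0.3],
    [0,0,0,1.8,0,0,0.3],
    [0,0,0,2.4,0,0,0.3],
    [0,0,0,3,0,0,0.3],
  ],
)

```text
time_s: 26.12
tool_pos: [0.4939, 0.0832, 0.0957]
ee_rot: [1.278, 1.166, -1.284]
force: [0.1, 0.5, -2.7]
width: 0.0454
```

```bash
python3 - <<'E'
from h import *
need((.4945,.083,.053),-96)
E
```

```text
t 26.12 tcp [0.4939 0.0832 0.0957] zyaw -95.6 xax [-0.006  0.001 -1.   ] w 0.0454 F [ 0.1  0.5 -2.7] j6 1.59
turn [ 0.09 -0.    0.07] shift [4.26 0.09 0.02]
```

No contact force so far. I continue slowly to just above the floor.

arm_command(
  targets=[
    [0,0,0,0.7,0,0,0.3],
    [0,0,0.1,1.4,0,0,0.3],
    [0,0,0.1,2.1,0,0,0.3],
    [0,0,0.1,2.8,0,0,0.3],
    [0,0,0.1,3.3,0.1,0,0.3],
  ],
)

```text
time_s: 26.53
tool_pos: [0.4941, 0.0832, 0.0616]
ee_rot: [1.281, 1.161, -1.279]
force: [-0.2, -0.6, -1.5]
width: 0.0455
```

arm_command(
  targets=[
    [0,0,0,0.3,0,0,0.3],
    [0,0,0,0.5,0,0,0.3],
    [0,0,0,0.7,0,0,0.3],
    [0,0,0,0.7,0,0,0.3],
    [0,0,0,0.7,0,0,0.3],
  ],
)

```text
time_s: 26.95
tool_pos: [0.4943, 0.0832, 0.0547]
ee_rot: [1.282, 1.16, -1.278]
force: [1.3, 0.5, -2.1]
width: 0.0456
```

```bash
python3 - <<'E'
from h import *
need((.4945,.083,.052),-96)
E
```

```text
t 26.95 tcp [0.4943 0.0832 0.0547] zyaw -95.6 xax [ 0.002  0.    -1.   ] w 0.0456 F [ 1.3  0.5 -2.1] j6 1.59
turn [ 0.09 -0.   -0.03] shift [0.27 0.02 0.02]
```

arm_command(
  targets=[
    [0,0,0,0.1,0,0,0.3],
    [0,0,0,0.2,0,0,0.3],
    [0,0,0,0.3,0,0,0.3],
    [0,0,0,0.3,0,0,0.3],
    [0,0,0,0.3,0,0,0.3],
  ],
)

```text
time_s: 27.37
tool_pos: [0.4946, 0.0832, 0.0521]
ee_rot: [1.282, 1.16, -1.278]
force: [-0.9, 0.3, 2.1]
width: 0.0453
```

arm_command(
  targets=[
    [0,0,0,0,0,0,0.6],
    [0,0,0,0,0,0,0.78],
    [0,0,0,0,0,0,0.78],
    [0,0,0,-0.5,0,0,0.78],
    [0,0,0,-2,0,0,0.78],
  ],
)

```text
time_s: 27.78
tool_pos: [0.4926, 0.0833, 0.0705]
ee_rot: [1.28, 1.163, -1.282]
force: [0.1, -0.1, -0.0]
width: 0.0668
```

arm_command(
  targets=[
    [0,0,0,-2,0,0,0.78],
    [0,0,0,-5,0,0,0.78],
    [0,0,0,-9,0,0,0.78],
    [0,0,0,-13,0,0,0.78],
    [0,0,0,-16,0,0,0.78],
  ],
)

```text
time_s: 28.2
tool_pos: [0.4936, 0.0832, 0.2345]
ee_rot: [1.282, 1.16, -1.279]
force: [1.6, -0.0, 0.5]
width: 0.0668
```

arm_command(
  targets=[
    [0,0,0,0,-0.5,3.5,0.78],
    [0,0,0,0,-1.5,7.5,0.78],
    [0,0,0,0,-2.5,11.5,0.78],
    [0,0,0,0,-3.5,15.5,0.78],
    [0,0,0,0,-4.5,19,0.78],
  ],
)

```text
time_s: 28.62
tool_pos: [0.4295, -0.1033, 0.2349]
ee_rot: [1.281, 1.159, -1.278]
force: [0.1, -0.1, 0.2]
width: 0.0664
```

arm_command(
  targets=[
    [0,0,0,0,-1,3.5,0.78],
    [0,0,0,0,-2,7.5,0.78],
    [0,0,0,0,-2.5,10,0.78],
    [0,0,0,0,-2.5,10,0.78],
    [0,0,0,0,-2.5,10,0.78],
  ],
)

```text
time_s: 29.03
tool_pos: [0.3946, -0.2013, 0.2351]
ee_rot: [1.284, 1.158, -1.28]
force: [-0.1, -0.1, 0.0]
width: 0.0669
```

```bash
python3 - <<'E'
from h import *
need((.4,-.2,.2),-96)
a=read_camera("top")[:,:,::-1];b=read_camera("scene")[:,:,::-1]
cv2.imwrite("pics/top9.png",a)
cv2.imwrite("pics/fin.png",np.hstack([cv2.resize(a[100:240,135:325],(400,295),interpolation=cv2.INTER_CUBIC),cv2.resize(b[150:350,270:500],(340,295),interpolation=cv2.INTER_CUBIC)]))
H,S,V=cv2.split(cv2.cvtColor(a,cv2.COLOR_BGR2HSV))
for c in blobs(V<60,60,(270,125,320,235)): r=cv2.minAreaRect(c);print(r[0],r[1],np.round(cast("top",r[0],.106)[0],4))
E
```

```text
t 29.03 tcp [ 0.3946 -0.2013  0.2351] zyaw -95.7 xax [ 0.003 -0.001 -1.   ] w 0.0669 F [-0.1 -0.1  0. ] j6 0.92
turn [ 0.06  0.   -0.04] shift [ 3.51  0.52 -0.18]
(288.619873046875, 202.5808563232422) (22.84992218017578, 45.915409088134766) [0.4638 0.0837 0.106 ]
(294.4766845703125, 155.55108642578125) (22.371957778930664, 45.170047760009766) [0.5652 0.0735 0.106 ]
```

View pics/fin.png

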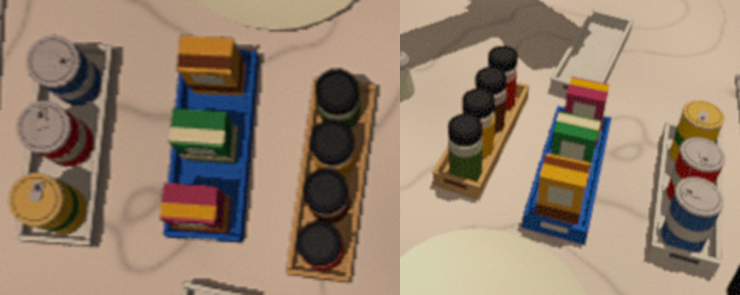

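All seven things stand upright. The brown jar's lid comes out about 3 mm from the gap centre. The yellow and green lid pair is within 0.7 mm of where it was.

```bash
python3 -c "
from plant import *
print(sign_off())"
```

```text
the job is handed in; nothing more can be done
None
```

I put all four things away and handed the job in at about 29 s of the 109 s allowed. The hand-in reports no verdict.

- **Cans:** the red and yellow cans stand in the leftmost white tray, the one with the blue can. I set them on the tray's middle line, which the two cameras placed to within about 1 mm of each other. Their finished positions were checked by eye only.
- **Carton:** the green carton stands between the pink and ochre cartons. It came down about 5 mm off the tray's middle; I corrected that while it was still gripped, and then released it. Its finished position was checked by eye only.
- **Brown jar:** it stands in the gap, and its lid comes out about 3 mm across from the gap centre in the last top view.

For each thing, the wrist force showed it had reached the tray floor before I let go.

**Last checks:** the final top and scene pictures show everything upright, with the fingers empty and the arm clear. The yellow and green jar lids, measured as one pair, are within 0.7 mm of where they started. The red jar's lid ran together with the brown jar's in the picture, so I did not measure it alone. It looks unmoved, and the pair's middle is within 2 mm of where it should be.

**Disagreements:**
- The two cameras differed by up to about 7 mm on some lid positions. I resolved this with closer views and by measuring one thing against another.
- My first estimate of the can tray was about 10 mm off, because I had taken a shadow edge for its rim. I corrected it before placing the cans.

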